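# Wedge a lino block tight in its clamping board

### The job

Clamp the lino printing block in the wooden clamping board: take the yellow wedge out of its rest, stand it thin end down in the slot between the fixed post and the sliding jaw, and let go of it. Then tap it straight down from above, for instance with closed fingertips, firmly but gently (about 20 N, never more than 30 N), until it stops going any deeper and by itself holds the block tight between jaw and fence when you move away. Do not push the block or the jaw directly, do not crush the block, and leave the other things on the table where they are.

Things in the scene. Friction and masses are not known exactly. Their poses are not given: they have to be found in the camera images.
- wedge_center (a point): centre (half-way up) of the yellow wooden wedge, 80 g, 100 mm long (z axis, from thin to thick end), 40 mm wide (x axis, parallel sides: grip it across these), 10 mm thick at the thin end and 30 mm at the thick end (y axis; both broad faces lean 1:10)
- wedge_top (a point): centre of the wedge's flat thick end (40 x 30 mm), the face to be tapped
- wedge_tip (a point): centre of the wedge's thin end face (40 x 10 mm)
- wedge: the wedge; origin at the centre of its thin end, axes as above. At the start it stands thin end down, loosely, in the pocket of its rest, and may lean a little; it lifts straight out
- rest: dark wooden block 85 x 60 x 45 mm, fixed, origin at the centre of its underside; its pocket for the wedge is 31 mm deep, open at the top, the wedge's width along the rest's x axis
- board: clamping board, fixed: plywood base 110 mm (x) by 222 mm (y), 12 mm thick; origin on its underside, 14 mm from its middle towards the fence end. Along its y axis follow the fixed post (80 mm wide, top 82 mm above the table; its face at y = -90 mm at the foot, -97 mm at the top), the slot, the sliding jaw, the block, the fence
- slot_mouth (a point): centre of the slot's mouth, level with the tops of post and jaw, 82 mm above the table; axes as the board's. At the start it is 16 mm wide along y (2 mm at the base) and 80 mm long along x. The wedge, its width along x, let go here, comes to rest with its tip about 40 mm above the base's top (52 above the table). It sinks 5 mm for each mm the jaw slides
- jaw: pale wooden sliding jaw, 80 x 38 mm at the foot, 70 mm tall, origin at the foot of its upright front face. Slides only along the board's y, at most 12 mm towards the fence; rubs with about 3 N, no spring, stays where left. The slot's middle shifts by half its travel. Driving the wedge takes about 5 to 12 N until the block meets the fence, then steeply more
- block_center (a point): centre of the printing block, wood with a reddish brown lino face, 76 (x) by 100 (y) by 24 mm, loose on the board between jaw and fence
- block: the printing block; origin at the centre of its underside. Beyond it the fence, a wooden bar 30 mm high, is bolted to the base by hand at another place each time, so that the jaw travels 2 to 5.5 mm before the block is tight: the wedge stops at another depth each time, its tip 10 to 30 mm above the base's top, a few mm deeper under load; this must be felt
- baren: bystander: printing baren with red handle, 70 mm across, 118 mm tall
- ink_tube: bystander: black ink tube, 54 x 156 x 37 mm
- graphite_block: bystander: black graphite block, 22 x 75 x 14 mm
- eraser: bystander: blue and white eraser, 23 x 56 x 13 mm
- binder_clip: bystander: black binder clip, 34 x 32 x 31 mm

How it is judged:
On the way, in this order (a step that is already met when the one before it is completed fails the run):
1. the wedge stands upright in the slot, let go, the block not yet tight (x of wedge_tip in the frame of board between -0.025 and 0.025 m and y of wedge_tip in the frame of board between -0.096 and -0.078 m and angle between wedge's own z axis and vertical below 0.1 rad and height (world z) of wedge_tip below 0.065 m and contact force between the fingers and wedge below 0.05 N and contact force between jaw and block below 3 N), for 0.2 s.
2. the gripper drives the wedge from above until the block is tight against the fence (x of wedge_tip in the frame of board between -0.025 and 0.025 m and y of wedge_tip in the frame of board between -0.096 and -0.078 m and angle between wedge's own z axis and vertical below 0.1 rad and contact force between the fingers and wedge above 3 N and contact force between jaw and block above 5.5 N), for 0.05 s.
At the end, for the whole second after the job is handed in: the wedge stands by itself in the slot between post and jaw, upright within 0.1 rad, its tip within 25 mm of the slot's middle along the slot, at rest, and the jaw still squeezes the block against the fence with more than 5.5 N (x of wedge_tip in the frame of board between -0.025 and 0.025 m and y of wedge_tip in the frame of board between -0.096 and -0.078 m and angle between wedge's own z axis and vertical below 0.1 rad and contact force between jaw and block above 5.5 N and linear speed of each of wedge, block below 0.01 m/s); the robot touches nothing.
It fails at once if the block is crushed: squeezed by the jaw with more than 50 N (contact force between jaw and block above 50 N).
It fails at once if the block is lifted out of the board (distance of block from where it was at the start of the episode above 0.02 m).
It fails at once if the robot pushes the block or the jaw directly (contact force between any of the arm, the fingers and block above 3 N or contact force between any of the arm, the fingers and jaw above 5 N).
It fails at once if another thing on the table is disturbed (moved more than 20 mm) (distance of any of baren, ink_tube, graphite_block, eraser, binder_clip from where it was at the start of the episode above 0.02 m).
It also fails if it takes over 45 s, if anything falls off the work surface, if the arm or the gripper's body presses on something with over 40 N, if the wrist force passes 120 N, or if a joint passes its speed limit or range.

### The arm

A 7-joint arm with a two-finger parallel gripper is mounted at the origin on a cart in front of the work surface, level with it; the furniture and walls round the work are solid. World frame = base frame: x ahead of the robot, y to its left, z up, the work surface at z = 0. Lengths are in m, angles in rad, forces in N, time in s.
With the tool pointing down it reaches from about 0.4 to 0.85 m from the base axis. Payload 10.4 kg.
Tool frame: the origin (TCP) lies on the centre line of the jaws, within the pads' length; the fingertips stand 17 mm ahead of it and the grasp point (between the pads) lies 2 mm behind it (manip.tcp_to_tips is the distance from the TCP to the fingertips, in m); z points along the fingers, x is the direction in which the jaws open and shut, and the axes are right-handed (so a half turn about z gives the same grasp; the last joint's range is limited). The gripper opens to 85 mm and grips with 20 to 120 N. Pads are 22 mm wide; open, the fingers measure 114 mm over their backs; the gripper's body (76 mm by 85 mm) begins 54 mm behind the grasp point. The pads swing forward as they close: fully open they stand 13 mm farther back than shut.
Start: joints at [-1.283, 0.332, -0.065, 1.46, 0.022, 1.35, -0.088], TCP at [0.191, 0.595, 0.248] pointing down, gripper open.
Joint ranges: [-2.6, 2.6], [-0.5, 2.12], [-1.47, 1.34], [0.16, 2.42], [-1.27, 4.41], [0.06, 2.06], [-2.6, 2.6]. Speed limits (rad/s): [2.22, 2.22, 2.79, 2.79, 3.14, 3.14, 3.14].

### API

Orientations are given as a unit quaternion [x, y, z, w].
In Python, from workcell import manip gives the robot as it stands.
- The arm moves only by the shell command python3 -m pendant 'ROWS' [FORCE]. ROWS is JSON, a list of rows, each a list of 3 entries, a list of its own where there are three numbers: the shift along the world's x, y, z in cm, then the turn, a rotation vector about the world's x, y, z in degrees, then the closure in counts, from 0 (fully open) to 255 (shut). A call has 1 to 12 rows; each row shifts and turns the pose as measured when the row begins; what a row does not reach is not made up. A row lasts 1/8 s, in which the tool goes at most 62.5 mm and 10.7 degrees, less where a joint would pass 70% of its speed; a pose out of reach is approached as far as the arm can. A call is refused whole if a number of a shift passes 6.25 or a number of a turn 10.7, either way. A call with a gripper value outside its range is refused whole. The fingers move at their own pace and stop on an object; FORCE is the grip in N (left out, the last holds). Time passes only in rows, so rows that do not move let the fingers close. It gives the time, the measured TCP pose, the force and the opening at its end, in the units of the state.
- manip.get_obs(): the state, without advancing time (a new reading comes with each control period).
- manip.camera(name): name is "scene" or "top" or "wrist"; returns a dict with "pixels" (384x512x3 uint8, red, green, blue), "range_z" (384x512 float32, m along the optical axis (not along the pixel's ray), 0 where there is no reading), "K" (3x3 intrinsics, pixels), "origin" and "rotation" of the camera in the world; the wrist camera has in their place "hand_eye" (4x4, takes a point from camera to tool coordinates, whose origin is the TCP and whose axes are the tool frame's). Camera axes: x right, y down, z forward; pixel columns grow to the right and rows downward; lengths in m; the calibration is good to about 2 mm. A picture is of the moment at which its call begins: read the wrist's pose just before it.
- manip.hand_in(): hands the job in, once; it reports no verdict.
The state is a dict: "clock": time; "joint_pos": joint angles; "joint_velocities": joint speeds; "tau": joint torques, N m; "position": TCP position; "ee_rot": TCP orientation; "ft_force": force on the tool from outside, world axes, zero at the start; "torque": the same for the moment, N m; "grip_width": opening from 0.0 (shut) to 1.0 (fully open).
Only numpy, scipy, OpenCV 4.12 (cv2) and the standard library are available. Lean on these libraries where they do the work, as an engineer would, in place of code of your own. Each camera call takes 0.05 s, during which the arm holds its last target.

## Working session

There is one attempt and no reset: what is moved stays moved. The work goes in short steps, Python scripts to look and compute and a shell command to move; the robot and the scene stay as the last step left them, time stands still between calls to the robot, and variables do not carry over. Pictures are saved under pics/ and viewed, and the job is handed in when it is done.

```bash
mkdir -p pics; ls
cat > h.py <<'E'
import numpy as np,cv2
from workcell import manip
def snap(n,f):
    o=manip.get_obs(); c=manip.camera(n)
    cv2.imwrite('pics/%s.png'%f,c['pixels'][:,:,::-1]); 
    np.savez('pics/%s.npz'%f,pos=o['position'],rot=o['ee_rot'],**c)
    return c
E
python3 - <<'E'
from h import *
o=manip.get_obs();print({k:np.round(v,3) for k,v in o.items()}, manip.tcp_to_tips)
for n in('scene','top','wrist'):
    c=snap(n,n+'0'); print(n,c['K'].round(1).tolist(),{k:c[k].round(3).tolist() for k in('origin','rotation','hand_eye') if k in c})
E
```

```text
pics
{'clock': np.float64(0.0), 'joint_pos': array([-1.283,  0.333, -0.065,  1.461,  0.022,  1.35 , -0.088]), 'joint_velocities': array([-0.   , -0.001,  0.001,  0.002,  0.001,  0.001,  0.001]), 'tau': array([ 1.0000e-03, -6.2544e+01,  4.9000e-02, -3.9160e+01,  1.6000e-02,
        1.0000e-02, -0.0000e+00]), 'position': array([0.191, 0.595, 0.248]), 'ee_rot': array([ 0.808,  0.589, -0.001,  0.   ]), 'ft_force': array([ 0.75 , -0.437,  0.137]), 'torque': array([ 0.037, -0.004,  0.001]), 'grip_width': np.float64(1.001)} 0.017
scene [[364.2, 0.0, 254.4], [0.0, 364.2, 186.2], [0.0, 0.0, 1.0]] {'origin': [-0.172, -0.494, 0.794], 'rotation': [0.808, -0.4, 0.191, -0.387]}
top [[472.1, 0.0, 257.3], [0.0, 472.1, 186.6], [0.0, 0.0, 1.0]] {'origin': [0.319, 0.041, 1.257], 'rotation': [-0.693, 0.714, -0.074, 0.071]}
wrist [[301.0, 0.0, 256.4], [0.0, 301.0, 193.6], [0.0, 0.0, 1.0]] {'hand_eye': [[1.0, -0.0, -0.0, -0.001], [0.0, 0.96, 0.28, -0.071], [0.0, -0.28, 0.96, -0.125], [0.0, 0.0, 0.0, 1.0]]}
```

View pics/top0.png

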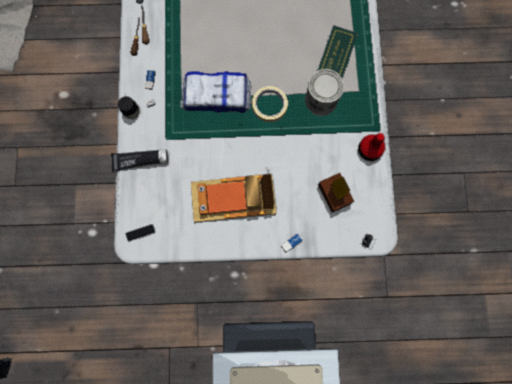

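View pics/scene0.png

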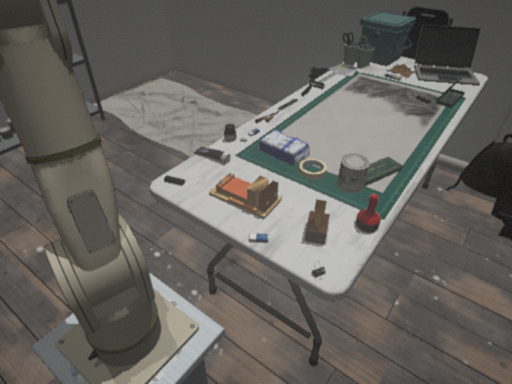

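View pics/wrist0.png

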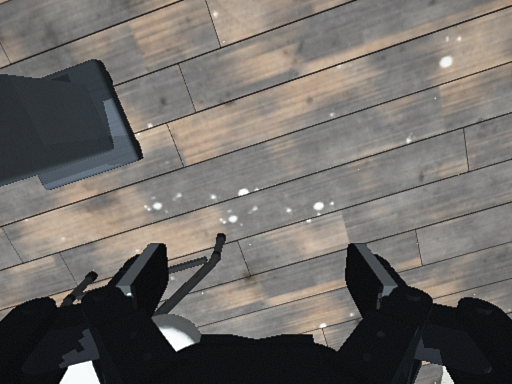

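```bash
cat >> h.py <<'E'
from scipy.spatial.transform import Rotation as R
def load(f): return dict(np.load('pics/%s.npz'%f))
def cloud(c):
    K=c['K'];v,u=np.mgrid[0:384,0:512];z=c['range_z']
    P=np.stack([(u-K[0,2])/K[0,0]*z,(v-K[1,2])/K[1,1]*z,z],-1)
    if 'hand_eye' in c:
        P=P@c['hand_eye'][:3,:3].T+c['hand_eye'][:3,3]
        return P@R.from_quat(c['rot']).as_matrix().T+c['pos']
    return P@R.from_quat(c['rotation']).as_matrix().T+c['origin']
E
python3 - <<'E'
from h import *
c=load('top0');W=cloud(c)
for n,(u,v) in dict(block=(222,195),jaw=(255,192),post=(268,190),baseL=(195,205),table=(300,220),rest=(330,195),wedge=(342,187),baren=(372,147),eraser=(291,242),clip=(368,241),tube=(140,159),graph=(140,232)).items(): print(n,W[v,u].round(3))
im=c['pixels']
s=im[120:260,100:400]; cv2.imwrite('pics/topc.png',cv2.resize(s[...,::-1],None,fx=2.6,fy=2.6,interpolation=cv2.INTER_CUBIC))
c=load('scene0');s=c['pixels'][150:290,150:400]; cv2.imwrite('pics/scenec.png',cv2.resize(s[...,::-1],None,fx=3.1,fy=3.1,interpolation=cv2.INTER_CUBIC))
E
```

```text
block [0.552 0.124 0.037]
jaw [0.548 0.038 0.085]
post [0.554 0.004 0.079]
baseL [0.531 0.198 0.016]
table [ 0.485 -0.081  0.002]
rest [ 0.543 -0.158  0.045]
wedge [ 0.549 -0.178  0.116]
baren [ 0.666 -0.275  0.056]
eraser [ 0.426 -0.053  0.012]
clip [ 0.422 -0.255  0.017]
tube [0.658 0.343 0.034]
graph [0.464 0.344 0.014]
```

View pics/topc.png

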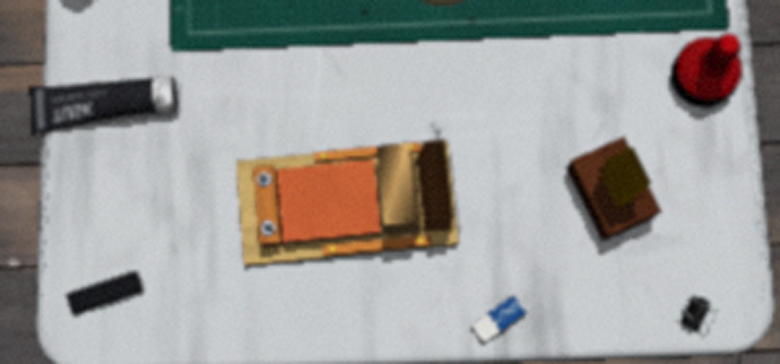

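View pics/scenec.png

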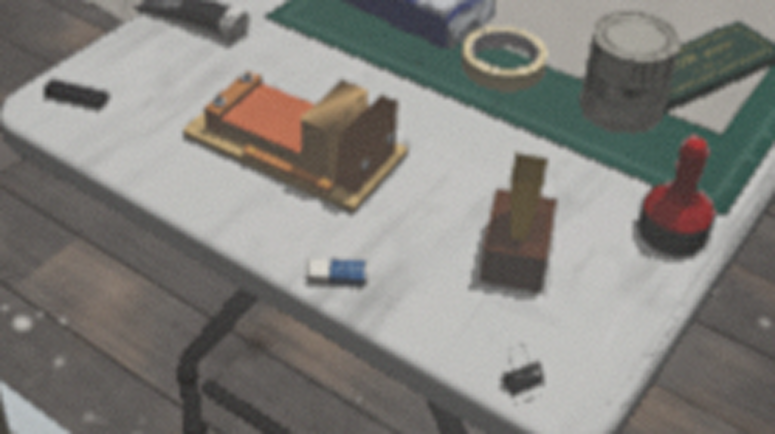

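Run:
```python
from h import *
c=load('top0');W=cloud(c)
def rect(m,n):
    P=W[m]; r=cv2.minAreaRect(P[:,:2].astype(np.float32)); print(n,m.sum(),np.round(r[0],4),np.round(r[1],4),round(r[2],1),np.median(P[:,2]).round(4))
X,Y,Z=W[...,0],W[...,1],W[...,2]
near=(X>.45)&(X<.66)&(Y>-.25)&(Y<-.1)
rect(near&(Z>.1)&(Z<.13),'wedge top'); rect(near&(Z>.035),'rest')
b=(X>.45)&(X<.66)&(Y>-.04)&(Y<.23)
rect(b&(Z>.007),'board');rect(b&(Z>.07),'post+jaw');rect(b&(Z>.028)&(Z<.045),'block')
print(R.from_quat(manip.get_obs()['ee_rot']).as_matrix().round(3))
```

```text
wedge top 212 [ 0.5539 -0.1774] [0.0401 0.0313] 23.3 0.1144
rest 784 [ 0.5532 -0.1762] [0.0852 0.0625] 23.5 0.0473
board 3383 [0.5536 0.0924] [0.2601 0.2032] 89.5 0.0363
post+jaw 669 [0.5554 0.0267] [0.0803 0.068 ] 4.2 0.0827
block 1329 [0.545  0.0899] [0.09  0.193] 3.5 0.0374
[[ 0.306  0.952 -0.   ]
 [ 0.952 -0.306 -0.001]
 [-0.001  0.    -1.   ]]
```

```bash
python3 -m pendant '[[[3.3,-5.1,0.4],[0,0,-4.5],0],[[3.3,-5.1,0.4],[0,0,-4.5],0],[[3.3,-5.1,0.4],[0,0,-4.5],0],[[3.3,-5.1,0.4],[0,0,-4.5],0],[[3.3,-5.1,0.4],[0,0,-4.5],0],[[3.3,-5.1,0.4],[0,0,-4.5],0],[[3.3,-5.1,0.4],[0,0,-4.5],0],[[3.3,-5.1,0.4],[0,0,-4.5],0],[[3.3,-5.1,0.4],[0,0,-4.5],0],[[3.3,-5.1,0.4],[0,0,-4.5],0],[[3.3,-5.1,0.4],[0,0,-4.5],0]]' 40
python3 - <<'E'
from h import *
c=snap('wrist','w1');print(R.from_quat(c and load('w1')['rot']).as_matrix().round(3),load('w1')['pos'])
E
```

```text
clock: 1.52
position: [0.5562, 0.0194, 0.2904]
ee_rot: [0.982, 0.188, -0.001, -0.001]
ft_force: [0.2, 0.1, 0.4]
grip_width: 0.998
[[ 0.93   0.369 -0.003]
 [ 0.369 -0.93   0.002]
 [-0.002 -0.003 -1.   ]] [0.55620914 0.01942305 0.2904199 ]
```

View pics/w1.png

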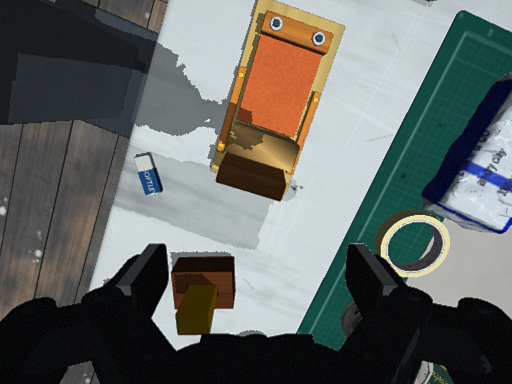

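Run:
```python
from h import *
c=load('w1');W=cloud(c)
def rect(m,n):
    m=cv2.erode(m.astype(np.uint8),np.ones((2,2)))>0
    P=W[m]; r=cv2.minAreaRect(P[:,:2].astype(np.float32)); print(n,m.sum(),np.round(r[0],4),np.round(r[1],4),round(r[2],2),np.median(P[:,2]).round(4))
X,Y,Z=W[...,0],W[...,1],W[...,2]
near=(X>.45)&(X<.66)&(Y>-.25)&(Y<-.1)
rect(near&(Z>.106)&(Z<.125),'wedge top'); rect(near&(Z>.035)&(Z<.055),'rest top')
b=(X>.45)&(X<.66)&(Y>-.04)&(Y<.23)
rect(b&(Z>.008)&(Z<.018),'base');rect(b&(Z>.076)&(Z<.09)&(Y>0.015),'jawtop');rect(b&(Z>.076)&(Z<.09)&(Y<0.015),'posttop');rect(b&(Z>.03)&(Z<.042)&(Y>.06),'block')
t=near&(Z>.105)
for a in range(8):print(W[160+a*6:161+a*6,250][0].round(4))
im=c['pixels'].copy(); 
s=im[100:345,150:310]; cv2.imwrite('pics/w1c.png',cv2.resize(s[...,::-1],None,fx=2.4,fy=2.4,interpolation=cv2.INTER_CUBIC))
```

```text
wedge top 738 [ 0.5508 -0.1753] [0.0388 0.0306] 23.35 0.1131
rest top 1642 [ 0.5509 -0.1753] [0.0837 0.0617] 22.3 0.0442
base 2603 [0.5485 0.0973] [0.1087 0.2205] 4.21 0.0112
jawtop 1910 [0.5525 0.0371] [0.0787 0.0475] 3.7 0.0812
posttop 1151 [0.555  0.0042] [0.0784 0.0209] 3.58 0.0812
block 5852 [0.5464 0.126 ] [0.0783 0.1215] 4.28 0.0353
[0.5463 0.0195 0.0267]
[0.5479 0.0169 0.0526]
[0.5494 0.0143 0.0737]
[0.5515 0.0094 0.0816]
[0.5541 0.0028 0.0814]
[ 0.5566 -0.0037  0.0817]
[ 0.5664 -0.0339 -0.0007]
[ 5.697e-01 -4.220e-02  1.000e-04]
```

View pics/w1c.png

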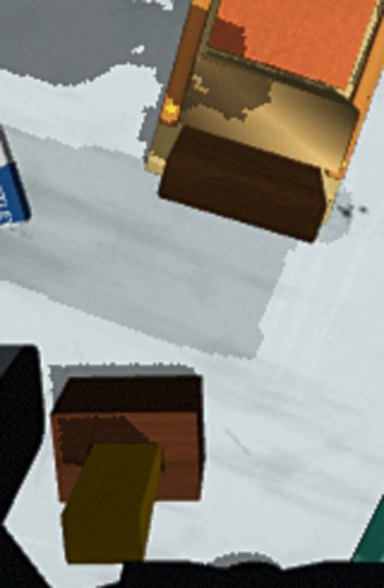

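```bash
python3 -m pendant '[[[-0.1,-4.9,0],[0,0,0.5],0],[[-0.1,-4.9,0],[0,0,0.4],0],[[-0.1,-4.9,0],[0,0,0.4],0],[[-0.1,-4.9,0],[0,0,0.4],0],[[0,0,-4],[0,0,0],0],[[0,0,-4],[0,0,0],0],[[0,0,0],[0,0,0],0]]'
python3 - <<'E'
from h import *
c=snap('wrist','w2');l=load('w2');print(R.from_quat(l['rot']).as_matrix().round(3),l['pos'])
E
```

```text
clock: 2.45
position: [0.5531, -0.1941, 0.208]
ee_rot: [0.981, 0.195, -0.001, 0.002]
ft_force: [-0.8, 0.1, 0.2]
grip_width: 1.001
[[ 0.924  0.382 -0.002]
 [ 0.382 -0.924 -0.004]
 [-0.003  0.003 -1.   ]] [ 0.55306516 -0.19410398  0.20802987]
```

View pics/w2.png

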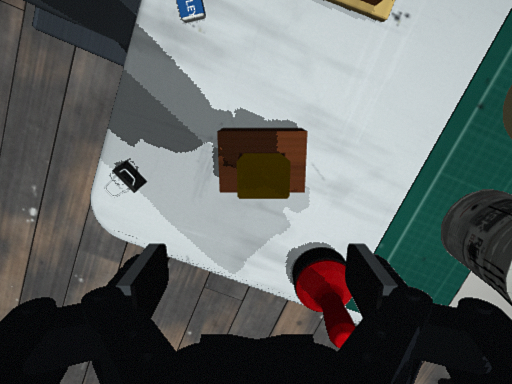

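Run:
```python
from h import *
c=load('w2');W=cloud(c)
X,Y,Z=W[...,0],W[...,1],W[...,2]
for lo,hi in((.104,.125),(.035,.055)):
    m=(X>.45)&(X<.64)&(Y>-.25)&(Y<-.1)&(Z>lo)&(Z<hi)
    r=cv2.minAreaRect(W[m][:,:2].astype(np.float32));print(m.sum(),np.round(r[0],4),np.round(r[1],4),r[2],np.median(W[m][:,2]))
    A=W[m];A=A-A.mean(0);print('normal',np.linalg.svd(A,full_matrices=False)[2][2].round(3))
print(manip.get_obs()['position'])
```

```text
2103 [ 0.5504 -0.1763] [0.0401 0.0303] 22.749013900756836 0.11315682671050925
normal [-0.003  0.008  1.   ]
3435 [ 0.5502 -0.1757] [0.0853 0.0595] 22.555883407592773 0.04422745891026275
normal [-0.006  0.012  1.   ]
[ 0.55409815 -0.19428364  0.20999304]
```

```bash
python3 -m pendant '[[[-0.35,1.8,-1],[0,0,0],0],[[0,0,-3.5],[0,0,0],0],[[0,0,-3.5],[0,0,0],0],[[0,0,0],[0,0,0],0]]'
python3 - <<'E'
from h import *
o=manip.get_obs();print(o['position'],o['ft_force'])
E
```

```text
clock: 3.0
position: [0.5537, -0.1704, 0.1332]
ee_rot: [0.98, 0.197, 0.004, 0.002]
ft_force: [0.5, 0.5, 0.4]
grip_width: 0.998
[ 0.55373379 -0.17038579  0.13320301] [0.50505799 0.54126288 0.37715336]
```

```bash
python3 -m pendant '[[[-0.3,-0.5,0],[0,0,0],0],[[0,0,0],[0,0,0],0]]'
python3 - <<'E'
from h import *
o=manip.get_obs();print(o['position'],R.from_quat(o['ee_rot']).as_matrix().round(3))
E
```

```text
clock: 3.25
position: [0.5522, -0.1751, 0.1366]
ee_rot: [0.98, 0.198, 0.006, 0.003]
ft_force: [-0.8, -0.1, -0.0]
grip_width: 1.003
[ 0.55220981 -0.17512532  0.13663097] [[ 0.922  0.387  0.014]
 [ 0.388 -0.922 -0.003]
 [ 0.011  0.008 -1.   ]]
```

```bash
python3 -m pendant '[[[-0.15,-0.1,-1.5],[0.2,0.8,0],0],[[0,0,-2.4],[0,0,0],0],[[0,0,-0.3],[0,0,0],0],[[0,0,0],[0,0,0],0]]'
python3 - <<'E'
from h import *
o=manip.get_obs();print(o['position'],R.from_quat(o['ee_rot']).as_matrix().round(3))
E
```

```text
clock: 3.75
position: [0.5517, -0.1766, 0.0946]
ee_rot: [0.98, 0.197, 0.001, -0.0]
ft_force: [0.1, 0.1, 0.0]
grip_width: 0.998
[ 0.55165642 -0.17656182  0.09464099] [[ 0.922  0.387  0.001]
 [ 0.387 -0.922  0.   ]
 [ 0.001  0.    -1.   ]]
```

```bash
python3 -m pendant '[[[0,0,-0.4],[0,0,0],0],[[0,0,0],[0,0,0],255],[[0,0,0],[0,0,0],255],[[0,0,0],[0,0,0],255],[[0,0,0],[0,0,0],255],[[0,0,0],[0,0,0],255],[[0,0,0],[0,0,0],255]]' 40;  python3 -m pendant '[[[0,0,0],[0,0,0],255],[[0,0,0],[0,0,0],255]]'
```

```text
clock: 4.62
position: [0.5524, -0.1768, 0.092]
ee_rot: [0.98, 0.197, 0.002, 0.0]
ft_force: [0.0, 0.1, -0.9]
grip_width: 0.461
clock: 4.88
position: [0.5524, -0.1767, 0.0919]
ee_rot: [0.98, 0.197, 0.001, 0.0]
ft_force: [-0.4, -0.7, 0.3]
grip_width: 0.465
```

```bash
python3 -m pendant '[[[0,0,2],[0,0,0],255],[[0,0,3.5],[0,0,0],255],[[0,0,3.5],[0,0,0],255],[[0,0,2.5],[0,0,0],255],[[0,0,0],[0,0,0],255]]';python3 -m pendant '[[[0,3.5,0],[0,0,-4],255],[[0,3.5,0],[0,0,-4],255],[[0,3.5,0],[0,0,-4],255],[[0,3.5,0],[0,0,-3],255],[[0,2,0],[0,0,-2],255],[[0,0,0],[0,0,0],255]]';python3 - <<'E'
from h import *
c=snap('wrist','w3');l=load('w3');print(R.from_quat(l['rot']).as_matrix().round(3),l['pos'])
snap('scene','s3')
E
```

```text
clock: 5.5
position: [0.5523, -0.1778, 0.2161]
ee_rot: [0.98, 0.197, 0.003, 0.001]
ft_force: [1.0, 0.2, -1.4]
grip_width: 0.459
clock: 6.25
position: [0.5496, -0.0141, 0.2148]
ee_rot: [0.999, 0.044, 0.001, 0.002]
ft_force: [0.1, -0.9, -1.2]
grip_width: 0.465
[[ 0.996  0.088  0.003]
 [ 0.088 -0.996 -0.003]
 [ 0.003  0.003 -1.   ]] [ 0.54961036 -0.01406421  0.21478464]
```

View pics/w3.png

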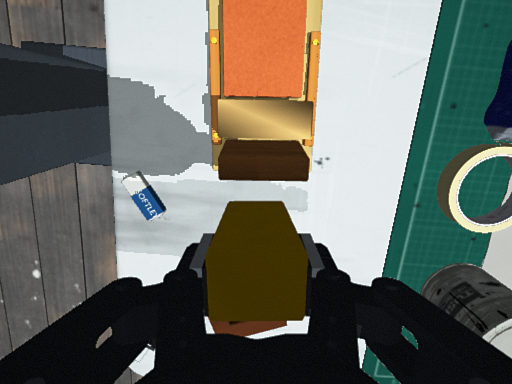

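View pics/s3.png

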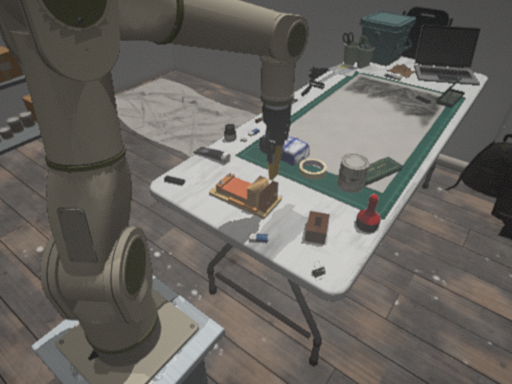

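```bash
cat > meas.py <<'E'
from h import *
import sys
f=sys.argv[1];c=load(f);W=cloud(c);im=c['pixels']
X,Y,Z=W[...,0],W[...,1],W[...,2]
hsv=cv2.cvtColor(im,cv2.COLOR_RGB2HSV)
Rm=R.from_quat(c['rot']).as_matrix()
T=(W-c['pos'])@Rm   # tool coords
m=(abs(T[...,0])<.025)&(abs(T[...,1])<.03)&(c['range_z']>0)&(T[...,2]<.09)&(hsv[...,1]>120)
m=cv2.morphologyEx(m.astype(np.uint8),cv2.MORPH_OPEN,np.ones((5,5)))
n,l,s,_=cv2.connectedComponentsWithStats(m);m=l==1+np.argmax(s[1:,4])
v,u=np.nonzero(m);print('wedge px',u.min(),u.max(),v.min(),v.max(),m.sum())
A=W[m];q=np.linalg.svd((A-A.mean(0))[::3],full_matrices=False)[2][2];q*=np.sign(q[2]);
ang=np.radians(4.1);xb=np.array([np.cos(ang),np.sin(ang),0]);yb=np.array([-np.sin(ang),np.cos(ang),0])
print('face normal board xyz',[round(float(q@a),4) for a in(xb,yb)],round(float(q[2]),4))
o=np.array([.5475,.1113,0])
top=A[(A[:,2]>A[:,2].max()-.0)];zs=A[:,2];print('z range',np.percentile(zs,[.3,99.7]).round(4))
for lo in np.arange(zs.min(),zs.max(),.015):
    s=A[(zs>=lo)&(zs<lo+.004)]
    if len(s)>5: print('z',lo.round(3),'x board mid',(((s-o)@xb).min()/2+((s-o)@xb).max()/2).round(4),'w',np.ptp((s-o)@xb).round(4),'y face',np.median((s-o)@yb).round(4))
print('tcp in board',((c['pos']-o)@xb).round(4),((c['pos']-o)@yb).round(4),c['pos'][2].round(4),'tool x ang',np.degrees(np.arctan2(Rm[1,0],Rm[0,0])).round(2),'zaxis',Rm[:,2].round(4))
b=(W-o);bx=b@xb;by=b@yb
t=(Z>.076)&(Z<.088)&(abs(bx)<.06)&(by<-.02)&(by>-.15)&~m
for n,k in(('jaw',t&(by>-.089)),('post',t&(by<-.089))):
    if k.sum()>20:
        k=cv2.erode(k.astype(np.uint8),np.ones((2,2)))>0
        r=cv2.minAreaRect(np.stack([bx[k],by[k]],-1).astype(np.float32))
        print(n,k.sum(),'ctr',np.round(r[0],4),np.round(r[1],4),round(r[2],2),'y',np.percentile(by[k],[1,99]).round(4),'x',np.percentile(bx[k],[1,99]).round(4),'z',np.median(Z[k]).round(4))
E
python3 meas.py w3
```

```text
wedge px 205 308 202 320 10640
face normal board xyz [-0.0259, 0.9913] 0.129
z range [0.1423 0.2376]
z 0.141 x board mid -0.0083 w 0.0364 y face -0.1185
z 0.156 x board mid -0.0077 w 0.0373 y face -0.1169
z 0.171 x board mid -0.0081 w 0.0376 y face -0.1153
z 0.186 x board mid -0.0079 w 0.0372 y face -0.1137
z 0.201 x board mid -0.0079 w 0.0381 y face -0.1121
z 0.216 x board mid -0.0076 w 0.0398 y face -0.1105
z 0.231 x board mid -0.0072 w 0.041 y face -0.109
tcp in board -0.0069 -0.1252 0.2148 tool x ang 5.04 zaxis [ 0.0031 -0.0031 -1.    ]
jaw 3474 ctr [-0.0003 -0.066 ] [0.0303 0.0794] 89.99 y [-0.0807 -0.0513] x [-0.0391  0.038 ] z 0.0812
post 2135 ctr [-0.0004 -0.1076] [0.0216 0.0789] 89.83 y [-0.1178 -0.097 ] x [-0.039   0.0379] z 0.0812
```

```bash
python3 -m pendant '[[[0.3,1.8,0],[0,0,-0.7],255],[[0.2,1.6,0],[0,0,-0.5],255],[[0,0,0],[0,0,0],255],[[0,0,0],[0,0,0],255]]';python3 - <<'E'
from h import *
snap('wrist','w4')
E
python3 meas.py w4
```

```text
clock: 6.85
position: [0.5546, 0.0131, 0.2149]
ee_rot: [1.0, 0.029, 0.001, 0.003]
ft_force: [-0.6, -0.1, 0.1]
grip_width: 0.461
wedge px 205 308 201 320 10696
face normal board xyz [0.0082, 0.9932] 0.1159
z range [0.1389 0.2377]
z 0.138 x board mid -0.0008 w 0.038 y face -0.0923
z 0.153 x board mid -0.0008 w 0.039 y face -0.0906
z 0.168 x board mid -0.0008 w 0.0374 y face -0.089
z 0.183 x board mid -0.0006 w 0.038 y face -0.0874
z 0.198 x board mid -0.0003 w 0.0379 y face -0.0858
z 0.213 x board mid 0.0005 w 0.0408 y face -0.0841
z 0.228 x board mid 0.0006 w 0.0409 y face -0.0825
tcp in board 0.0001 -0.0985 0.2149 tool x ang 3.38 zaxis [ 0.0031 -0.0057 -1.    ]
jaw 3227 ctr [-0.0005 -0.0658] [0.0305 0.079 ] 89.37 y [-0.0807 -0.0508] x [-0.039   0.0381] z 0.0812
post 1536 ctr [-0.0005 -0.1071] [0.0787 0.0212] 0.13 y [-0.1171 -0.0968] x [-0.0392  0.0383] z 0.0812
```

```bash
python3 -m pendant '[[[-0.05,0.85,0],[0.4,0.2,0.5],255],[[0,0,-2.0],[0,0,0],255],[[0,0,-1.8],[0,0,0],255],[[0,0,0],[0,0,0],255],[[0,0,0],[0,0,0],255]]';python3 - <<'E'
from h import *
snap('wrist','w5');snap('scene','s5')
s=load('s5')['pixels'][120:260,180:330];cv2.imwrite('pics/s5c.png',cv2.resize(s[...,::-1],None,fx=4,fy=4))
E
python3 meas.py w5
```

```text
clock: 7.52
position: [0.5543, 0.0219, 0.1763]
ee_rot: [0.999, 0.034, 0.0, -0.001]
ft_force: [0.1, 0.1, -0.3]
grip_width: 0.467
wedge px 205 307 201 320 10713
face normal board xyz [-0.0014, 0.9924] 0.1233
z range [0.1004 0.1991]
z 0.099 x board mid -0.0009 w 0.0377 y face -0.0828
z 0.114 x board mid -0.0004 w 0.0397 y face -0.0813
z 0.129 x board mid -0.0007 w 0.0394 y face -0.0798
z 0.144 x board mid -0.0002 w 0.0398 y face -0.0783
z 0.159 x board mid -0.0003 w 0.0394 y face -0.0768
z 0.174 x board mid 0.0007 w 0.0411 y face -0.0753
z 0.189 x board mid -0.0002 w 0.0392 y face -0.0739
tcp in board 0.0004 -0.0896 0.1763 tool x ang 3.9 zaxis [-0.      0.0029 -1.    ]
jaw 4255 ctr [-0.0006 -0.0658] [0.0311 0.0791] 89.67 y [-0.0808 -0.0504] x [-0.0391  0.0379] z 0.0812
post 605 ctr [-0.0006 -0.1056] [0.019 0.079] 89.47 y [-0.1147 -0.0967] x [-0.0397  0.0388] z 0.0812
```

View pics/w5.png

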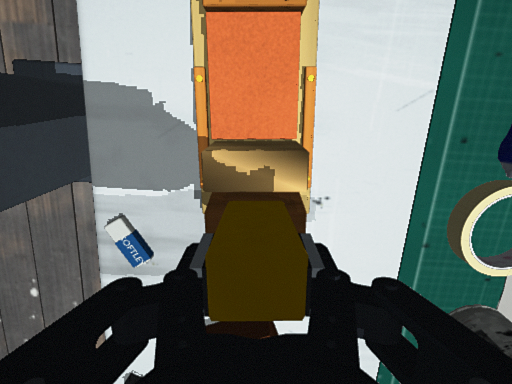

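View pics/s5c.png

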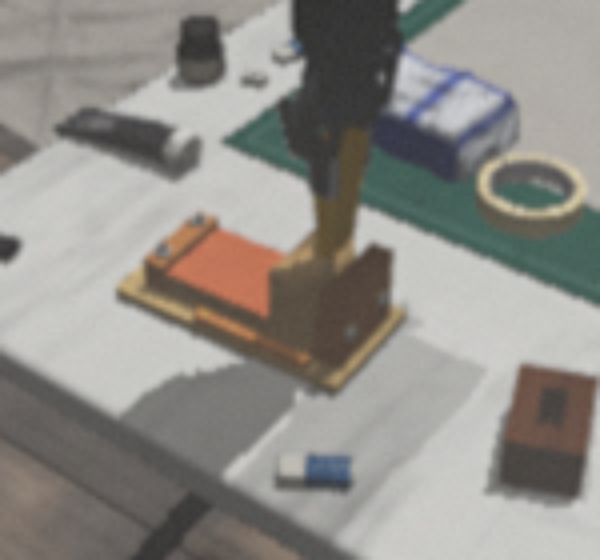

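```bash
python3 -m pendant '[[[0,-0.1,-1.2],[0,0,0.2],255],[[0,0,-1.0],[0,0,0],255],[[0,0,-0.5],[0,0,0],255],[[0,0,0],[0,0,0],255]]';python3 -m pendant '[[[0,0,-0.6],[0,0,0],255],[[0,0,0],[0,0,0],255]]'
```

```text
clock: 8.12
position: [0.5543, 0.0209, 0.1477]
ee_rot: [0.999, 0.036, 0.0, -0.002]
ft_force: [-0.2, -0.0, -1.4]
grip_width: 0.462
clock: 8.38
position: [0.5545, 0.0209, 0.1415]
ee_rot: [0.999, 0.036, 0.0, -0.002]
ft_force: [-0.0, -0.5, -0.3]
grip_width: 0.464
```

```bash
python3 -m pendant '[[[0,0,-0.5],[0,0,0],255],[[0,0,0],[0,0,0],255]]';python3 -m pendant '[[[0,0,-0.4],[0,0,0],255],[[0,0,0],[0,0,0],255]]';python3 - <<'E'
from h import *
snap('wrist','w6')
E
python3 meas.py w6
```

```text
clock: 8.62
position: [0.5546, 0.021, 0.1363]
ee_rot: [0.999, 0.036, 0.001, -0.002]
ft_force: [0.8, -0.3, -0.1]
grip_width: 0.468
clock: 8.88
position: [0.5547, 0.021, 0.1321]
ee_rot: [0.999, 0.036, 0.001, -0.002]
ft_force: [-0.5, -0.4, 0.1]
grip_width: 0.459
wedge px 205 307 177 320 12852
face normal board xyz [0.0239, 0.9777] 0.2086
z range [0.0791 0.1549]
z 0.046 x board mid 0.0009 w 0.0498 y face -0.0938
z 0.076 x board mid 0.0003 w 0.0486 y face -0.0704
z 0.091 x board mid 0.0001 w 0.0393 y face -0.0801
z 0.106 x board mid 0.0001 w 0.039 y face -0.0786
z 0.121 x board mid -0.0008 w 0.0399 y face -0.0771
z 0.136 x board mid 0.0003 w 0.0395 y face -0.0756
z 0.151 x board mid 0.0002 w 0.0401 y face -0.0876
tcp in board 0.0007 -0.0906 0.1321 tool x ang 4.13 zaxis [ 0.0012  0.0033 -1.    ]
jaw 3781 ctr [-0.0006 -0.0656] [0.0315 0.0794] 89.86 y [-0.0807 -0.0501] x [-0.0396  0.0383] z 0.0812
post 197 ctr [-0.0007 -0.0999] [0.0074 0.079 ] 89.76 y [-0.1035 -0.0963] x [-0.0401  0.0387] z 0.0804
```

```bash
python3 -m pendant '[[[0,0,-0.2],[0,0,0],255],[[0,0,0],[0,0,0],255],[[0,0,0],[0,0,0],60],[[0,0,0],[0,0,0],60],[[0,0,0],[0,0,0],60],[[0,0,0],[0,0,0],60]]' 40;python3 - <<'E'
from h import *
snap('wrist','w7')
E
python3 meas.py w7
```

```text
clock: 9.68
position: [0.5552, 0.0211, 0.1307]
ee_rot: [0.999, 0.036, 0.001, -0.002]
ft_force: [0.1, 0.2, 0.5]
grip_width: 0.763
wedge px 206 307 178 318 12561
face normal board xyz [0.0097, 0.9757] 0.2188
z range [0.0794 0.1525]
z 0.046 x board mid 0.0015 w 0.0497 y face -0.0937
z 0.076 x board mid 0.0015 w 0.0496 y face -0.07
z 0.091 x board mid 0.0007 w 0.0397 y face -0.0798
z 0.106 x board mid 0.0007 w 0.0394 y face -0.0784
z 0.121 x board mid 0.0011 w 0.0394 y face -0.0768
z 0.136 x board mid 0.0009 w 0.0396 y face -0.0753
z 0.151 x board mid 0.001 w 0.0387 y face -0.0879
tcp in board 0.0012 -0.0906 0.1307 tool x ang 4.12 zaxis [ 0.0026  0.0037 -1.    ]
jaw 3818 ctr [-0.0006 -0.0653] [0.0309 0.0798] 89.85 y [-0.0803 -0.0501] x [-0.0395  0.0383] z 0.0812
post 875 ctr [-0.0005 -0.1073] [0.0794 0.0222] 0.11 y [-0.1176 -0.0965] x [-0.0397  0.0387] z 0.0811
```

View pics/w7.png

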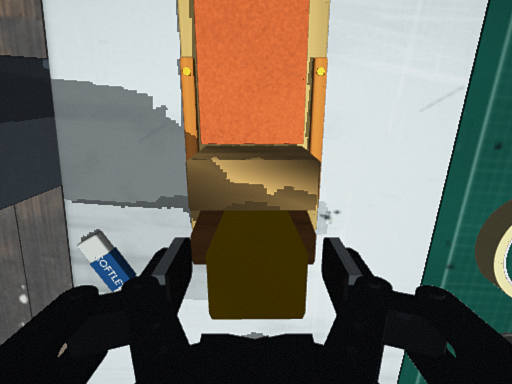

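```bash
python3 -m pendant '[[[0,0,1.5],[0,0,0],60],[[0,0,3],[0,0,0],60],[[0,0,3],[0,0,0],60],[[0,0,0.5],[0,0,0],60],[[0,0.15,0],[0.2,0.15,0],255],[[0,0,0],[0,0,0],255],[[0,0,0],[0,0,0],255],[[0,0,0],[0,0,0],255],[[0,0,0],[0,0,0],255],[[0,0,0],[0,0,0],255]]' 40;python3 - <<'E'
from h import *
snap('wrist','w8');snap('top','t8')
E
python3 meas.py w8
```

```text
clock: 10.98
position: [0.5541, 0.0221, 0.2139]
ee_rot: [0.999, 0.036, -0.001, -0.003]
ft_force: [0.8, -0.8, -0.5]
grip_width: -0.003
wedge px 229 288 189 236 2659
face normal board xyz [-0.0021, 0.2941] 0.9558
z range [0.1268 0.1529]
z 0.126 x board mid 0.0009 w 0.0364 y face -0.0765
z 0.141 x board mid 0.0013 w 0.0386 y face -0.0748
tcp in board 0.0002 -0.0894 0.2139 tool x ang 4.08 zaxis [-0.0025  0.0064 -1.    ]
jaw 3169 ctr [-0.0003 -0.0658] [0.0302 0.0791] 89.97 y [-0.0808 -0.0509] x [-0.0388  0.0381] z 0.0812
post 571 ctr [-0.0004 -0.1071] [0.0211 0.0789] 89.9 y [-0.1173 -0.0967] x [-0.0396  0.0386] z 0.0812
```

View pics/w8.png

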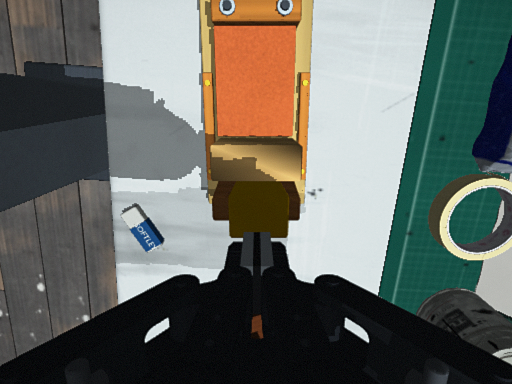

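```bash
python3 -m pendant '[[[0,0,-1.5],[-0.4,-0.15,0],255],[[0,0,-1.7],[0,0,0],255],[[0,0,-0.4],[0,0,0],255],[[0,0,0],[0,0,0],255]]'; python3 -m pendant '[[[0,0,-0.3],[0,0,0],255]]'
```

```text
clock: 11.58
position: [0.5534, 0.0221, 0.1744]
ee_rot: [0.999, 0.036, -0.001, 0.001]
ft_force: [-0.1, -0.7, 0.1]
grip_width: -0.001
clock: 11.7
position: [0.5537, 0.0221, 0.1716]
ee_rot: [0.999, 0.036, -0.0, 0.001]
ft_force: [-1.2, 0.2, 1.4]
grip_width: 0.001
```

```bash
python3 -m pendant '[[[0,0,-0.2],[0,0,0],255]]';python3 -m pendant '[[[0,0,-0.2],[0,0,0],255]]'
```

```text
clock: 11.82
position: [0.5538, 0.0221, 0.1697]
ee_rot: [0.999, 0.036, -0.0, 0.001]
ft_force: [-0.5, -0.6, 2.8]
grip_width: -0.0
clock: 11.95
position: [0.5542, 0.0222, 0.1681]
ee_rot: [0.999, 0.036, 0.0, 0.0]
ft_force: [-0.8, 1.4, 3.3]
grip_width: -0.002
```

Contact near 0.170. Continue in small steps.

```bash
python3 -m pendant '[[[0,0,-0.2],[0,0,0],255]]'; python3 -m pendant '[[[0,0,-0.2],[0,0,0],255]]';python3 -m pendant '[[[0,0,-0.2],[0,0,0],255]]';python3 -m pendant '[[[0,0,-0.2],[0,0,0],255]]'
```

```text
clock: 12.08
position: [0.5544, 0.0224, 0.1664]
ee_rot: [0.999, 0.036, 0.001, 0.0]
ft_force: [-0.2, 1.5, 3.5]
grip_width: -0.002
clock: 12.2
position: [0.5546, 0.0226, 0.1646]
ee_rot: [0.999, 0.036, 0.001, 0.0]
ft_force: [-1.3, 0.7, 4.2]
grip_width: 0.003
clock: 12.32
position: [0.5548, 0.0227, 0.1626]
ee_rot: [0.999, 0.036, 0.001, -0.0]
ft_force: [0.3, 1.7, 3.7]
grip_width: -0.005
clock: 12.45
position: [0.5548, 0.023, 0.1605]
ee_rot: [0.999, 0.036, 0.001, -0.0]
ft_force: [-0.1, 1.9, 3.4]
grip_width: -0.0
```

```bash
for i in 1; do :; done; python3 -m pendant '[[[0,0,-0.2],[0,0,0],255]]'; python3 -m pendant '[[[0,0,-0.2],[0,0,0],255]]';python3 -m pendant '[[[0,0,-0.2],[0,0,0],255]]'
```

```text
clock: 12.58
position: [0.5549, 0.0232, 0.1585]
ee_rot: [0.999, 0.036, 0.001, -0.0]
ft_force: [0.3, 2.4, 3.5]
grip_width: 0.0
clock: 12.7
position: [0.555, 0.0233, 0.1564]
ee_rot: [0.999, 0.036, 0.001, -0.0]
ft_force: [-0.7, 2.5, 4.0]
grip_width: 0.0
clock: 12.82
position: [0.5551, 0.0235, 0.1543]
ee_rot: [0.999, 0.036, 0.002, -0.0]
ft_force: [-0.2, 2.0, 4.2]
grip_width: 0.002
```

```bash
python3 - <<'E'
from h import *
snap('wrist','w9')
E
python3 meas.py w9 | tail -5
```

```text
z 0.12 x board mid 0.0022 w 0.0391 y face -0.074
z 0.135 x board mid 0.0024 w 0.0394 y face -0.0787
tcp in board 0.0013 -0.0881 0.1543 tool x ang 4.15 zaxis [ 0.003   0.0011 -1.    ]
jaw 3107 ctr [-0.0005 -0.0626] [0.0794 0.031 ] 0.11 y [-0.0775 -0.0472] x [-0.0394  0.0384] z 0.0812
post 914 ctr [-0.0005 -0.1072] [0.0218 0.0793] 89.82 y [-0.1179 -0.0967] x [-0.0396  0.0387] z 0.0812
```

View pics/w9.png

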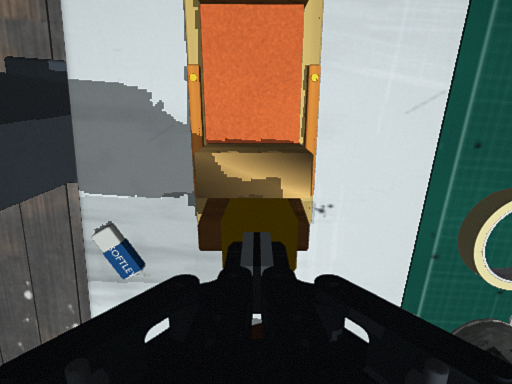

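```bash
python3 -m pendant '[[[0,0,-0.2],[0,0,0],255]]'; python3 -m pendant '[[[0,0,-0.2],[0,0,0],255]]';python3 -m pendant '[[[0,0,-0.2],[0,0,0],255]]'
```

```text
clock: 13.0
position: [0.5552, 0.0237, 0.1522]
ee_rot: [0.999, 0.036, 0.002, -0.001]
ft_force: [0.5, 2.7, 6.0]
grip_width: 0.002
clock: 13.12
position: [0.5553, 0.024, 0.1503]
ee_rot: [0.999, 0.036, 0.002, -0.001]
ft_force: [0.1, 2.0, 5.9]
grip_width: 0.002
clock: 13.25
position: [0.5555, 0.0242, 0.1483]
ee_rot: [0.999, 0.036, 0.002, -0.001]
ft_force: [-0.5, 2.3, 6.2]
grip_width: 0.001
```

```bash
python3 -m pendant '[[[0,0,-0.2],[0,0,0],255]]'; python3 -m pendant '[[[0,0,-0.2],[0,0,0],255]]'
```

```text
clock: 13.38
position: [0.5556, 0.0244, 0.1464]
ee_rot: [0.999, 0.037, 0.002, -0.001]
ft_force: [-1.3, 2.6, 6.2]
grip_width: -0.0
clock: 13.5
position: [0.5561, 0.0244, 0.1457]
ee_rot: [0.999, 0.037, 0.003, -0.001]
ft_force: [-6.8, 0.8, 27.0]
grip_width: -0.003
```

```bash
python3 -m pendant '[[[0,0,-0.2],[0,0,0],255]]'; python3 -m pendant '[[[0,0,-0.2],[0,0,0],255]]'
```

```text
clock: 13.62
position: [0.5565, 0.0244, 0.1455]
ee_rot: [0.999, 0.036, 0.003, -0.002]
ft_force: [-10.1, 1.6, 29.2]
grip_width: 0.002
clock: 13.75
position: [0.5567, 0.0244, 0.1455]
ee_rot: [0.999, 0.036, 0.003, -0.003]
ft_force: [-11.0, 1.9, 28.0]
grip_width: -0.001
```

```bash
python3 -m pendant '[[[-0.1,0,0.3],[0,0,0],255],[[0,0,1],[0,0,0],255],[[0,0,3],[0,0,0],255],[[0,0,4],[0,0,0],255],[[0,0,0],[0,0,0],255],[[0,0,0],[0,0,0],255]]';python3 - <<'E'
from h import *
snap('wrist','w10');snap('scene','s10')
s=load('s10')['pixels'][120:260,180:330];cv2.imwrite('pics/s10c.png',cv2.resize(s[...,::-1],None,fx=4,fy=4))
E
python3 meas.py w10
```

```text
clock: 14.5
position: [0.554, 0.022, 0.2298]
ee_rot: [0.999, 0.035, 0.001, -0.001]
ft_force: [-0.9, -0.3, -0.2]
grip_width: 0.002Traceback (most recent call last):
  File "meas.py", line 10, in <module>
    n,l,s,_=cv2.connectedComponentsWithStats(m);m=l==1+np.argmax(s[1:,4])
                                                       ~~~~~~~~~^^^^^^^^^
    return _wrapfunc(a, 'argmax', axis=axis, out=out, **kwds)
    return bound(*args, **kwds)
ValueError: attempt to get argmax of an empty sequence
```

View pics/w10.png

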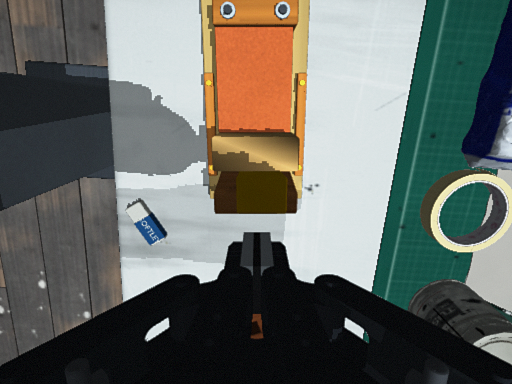

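View pics/s10c.png

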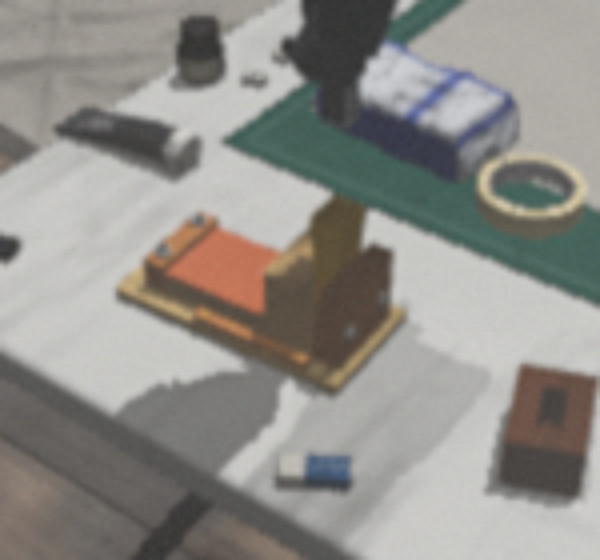

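```bash
sed -i 's/T\[...,2\]<.09)/W[...,2]>.09)\&(W[...,2]<.2)/; s/T\[...,1\])<.03/T[...,1])<.06/' meas.py; python3 meas.py w10
python3 - <<'E'
from h import *
c=load('w10');W=cloud(c);Z=W[...,2];m=(Z>.115)&(Z<.15)&(abs(W[...,0]-.555)<.05)&(abs(W[...,1]-.02)<.05)
A=W[m];m2=A[:,2]>.122;A=A[m2];print(len(A),np.median(A[:,2]),cv2.minAreaRect(A[:,:2].astype(np.float32)))
B=A-A.mean(0);print(np.linalg.svd(B,full_matrices=False)[2][2])
c=load('w8');W=cloud(c)
E
```

```text
wedge px 236 286 172 212 2022
face normal board xyz [0.0123, 0.4671] 0.8841
z range [0.0919 0.1293]
z 0.091 x board mid 0.0038 w 0.0363 y face -0.0752
z 0.106 x board mid 0.0035 w 0.0361 y face -0.0736
z 0.121 x board mid 0.0038 w 0.0395 y face -0.0722
tcp in board 0.0001 -0.0896 0.2298 tool x ang 4.03 zaxis [ 0.0027  0.0017 -1.    ]
jaw 2830 ctr [-0.0005 -0.0613] [0.0299 0.0792] 89.88 y [-0.076  -0.0464] x [-0.0389  0.0381] z 0.0812
post 672 ctr [-0.0003 -0.1077] [0.0219 0.0789] 89.9 y [-0.1181 -0.0969] x [-0.0395  0.0385] z 0.0812
1858 0.12730592177340994 ((0.5576723217964172, 0.025177495554089546), (0.03999777510762215, 0.03052992932498455), 3.940509557723999)
[0.01355163 0.00250122 0.99990504]
```

```bash
python3 -m pendant '[[[0.35,0.3,-2],[0,0.15,0],255],[[0,0,-3],[0,0,0],255],[[0,0,-2],[0,0,0],255],[[0,0,0],[0,0,0],255]]'
```

```text
clock: 15.1
position: [0.5555, 0.0253, 0.1517]
ee_rot: [0.999, 0.035, -0.003, 0.0]
ft_force: [-0.8, -0.5, -0.8]
grip_width: -0.003
```

```bash
python3 -m pendant '[[[0.1,0,-0.4],[0,0,0],255]]';python3 -m pendant '[[[0,0,-0.1],[0,0,0],255]]';python3 -m pendant '[[[0,0,-0.1],[0,0,0],255]]'
```

```text
clock: 15.22
position: [0.5566, 0.0253, 0.1476]
ee_rot: [0.999, 0.035, -0.003, 0.0]
ft_force: [0.5, -0.0, 1.4]
grip_width: -0.0
clock: 15.35
position: [0.5567, 0.0253, 0.1465]
ee_rot: [0.999, 0.035, -0.003, 0.0]
ft_force: [0.1, 1.0, 0.4]
grip_width: 0.005
clock: 15.48
position: [0.5571, 0.0253, 0.1459]
ee_rot: [0.999, 0.035, -0.003, 0.0]
ft_force: [-1.5, 0.2, 4.2]
grip_width: -0.005
```

```bash
python3 -m pendant '[[[0,0,-0.1],[0,0,0],255]]';python3 -m pendant '[[[0,0,-0.12],[0,0,0],255]]'
```

```text
clock: 15.6
position: [0.5572, 0.0253, 0.1458]
ee_rot: [0.999, 0.035, -0.003, -0.0]
ft_force: [-5.9, -0.2, 10.0]
grip_width: -0.001
clock: 15.72
position: [0.5573, 0.0253, 0.1458]
ee_rot: [0.999, 0.035, -0.003, -0.001]
ft_force: [-7.0, -0.3, 12.3]
grip_width: -0.0
```

```bash
python3 -m pendant '[[[-0.03,0,-0.15],[0,0,0],255]]';python3 -m pendant '[[[-0.03,0,-0.17],[0,0,0],255]]'
```

```text
clock: 15.85
position: [0.5572, 0.0253, 0.1457]
ee_rot: [0.999, 0.035, -0.002, -0.001]
ft_force: [-6.7, -0.3, 14.0]
grip_width: 0.001
clock: 15.98
position: [0.5573, 0.0253, 0.1457]
ee_rot: [0.999, 0.035, -0.002, -0.001]
ft_force: [-6.6, -0.5, 16.1]
grip_width: -0.0
```

```bash
python3 -m pendant '[[[0,0,-0.23],[0,0,0],255]]';python3 -m pendant '[[[0,0,-0.23],[0,0,0],255]]'
```

```text
clock: 16.1
position: [0.5575, 0.0253, 0.1456]
ee_rot: [0.999, 0.035, -0.001, -0.002]
ft_force: [-10.0, -0.1, 23.0]
grip_width: 0.0
clock: 16.23
position: [0.5577, 0.0253, 0.1455]
ee_rot: [0.999, 0.035, -0.001, -0.003]
ft_force: [-11.2, -0.2, 22.9]
grip_width: -0.0
```

It holds at 23 N without sinking further. I'll retract and check.

```bash
python3 -m pendant '[[[-0.1,0,0.3],[0,0,0],255],[[0,0,1],[0,0,0],255],[[0,0,3],[0,0,0],255],[[0,0,4],[0,0,0],255],[[0,0,0],[0,0,0],255],[[0,0,0],[0,0,0],255],[[0,0,0],[0,0,0],255],[[0,0,0],[0,0,0],255]]';python3 - <<'E'
from h import *
snap('wrist','w11');snap('top','t11')
c=load('w11');W=cloud(c);Z=W[...,2];m=(Z>.122)&(Z<.15)&(abs(W[...,0]-.555)<.05)&(abs(W[...,1]-.02)<.05)
A=W[m];print(len(A),np.median(A[:,2]),cv2.minAreaRect(A[:,:2].astype(np.float32)))
E
python3 meas.py w11
```

```text
clock: 17.23
position: [0.5565, 0.0252, 0.2323]
ee_rot: [0.999, 0.035, -0.001, -0.003]
ft_force: [0.2, 0.5, -0.4]
grip_width: -0.003
1824 0.12720305935109702 ((0.5579607486724854, 0.02516738697886467), (0.040048323571681976, 0.029919210821390152), 3.9186222553253174)
wedge px 234 283 176 215 1936
face normal board xyz [0.0162, 0.371] 0.9285
z range [0.0963 0.129 ]
z 0.095 x board mid 0.0038 w 0.0389 y face -0.0746
z 0.11 x board mid 0.0042 w 0.036 y face -0.0732
z 0.125 x board mid 0.0042 w 0.0399 y face -0.086
tcp in board 0.0028 -0.0865 0.2323 tool x ang 3.98 zaxis [-0.0012  0.0059 -1.    ]
jaw 2741 ctr [-0.0004 -0.0611] [0.0792 0.0309] 0.33 y [-0.0763 -0.0465] x [-0.0389  0.0381] z 0.0812
post 636 ctr [-0.0004 -0.107 ] [0.0208 0.0788] 89.99 y [-0.1173 -0.0969] x [-0.0395  0.0388] z 0.0812
```

View pics/t11.png

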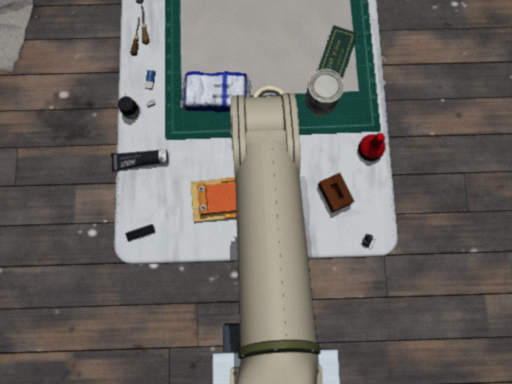

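View pics/w11.png

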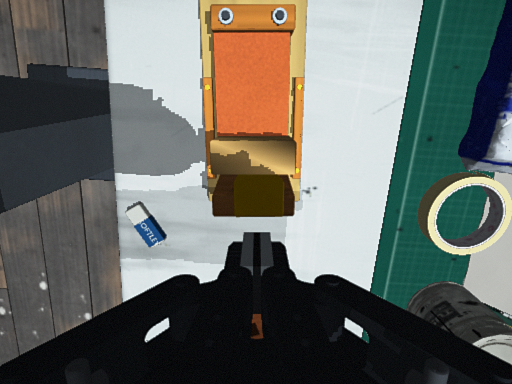

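```bash
python3 -c "
from workcell import manip
print(manip.hand_in())"
```

```text
the job is handed in; nothing more can be done
None
```

The lino block is wedged tight, and I handed the job in at about 17 s. No verdict was reported.

**What I did:** I lifted the wedge out of its rest, stood it in the slot and let go; its tip was then about 52 mm above the table. I tapped it down with closed fingertips. It took about 3 to 6 N until the stop, then rose steeply to 27–29 N, which is above the 20 N aim but under the 30 N limit. A second tap, up to 23 N, moved the wedge only about 0.4 mm, which sprang back.

**Last checks, after backing off:**
- **Depth:** the wedge top stayed at about 127–128 mm before and after the second tap, so the tip is about 28 mm above the table.
- **Position:** the wedge is upright, about 4 mm off the slot's middle along x. Its centre is at y ≈ -0.087 in the board frame. The jaw has moved about 4.5 mm.
- **Other things on the table:** in the last pictures the baren, ink tube, graphite block, binder clip and eraser looked where they were at the start. I compared them by eye and did not measure them.

**Not confirmed:** I could not measure the jaw's squeeze on the block after letting go. I inferred it from the stiff response on the second tap. Both taps also showed a sideways force of up to about 11 N along x at the fingertips. The wedge moved about 3 mm along the slot during the first tap and stayed within tolerance.

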